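# Press a converter module in a sprung test fixture

## Robot

A 6-joint arm with a two-finger parallel gripper is mounted at the origin on the work surface. World frame = base frame: x ahead of the robot, y to its left, z up, the work surface at z = 0. Lengths are in m, angles in rad, forces in N, time in s.
With the tool pointing down it reaches from about 0.425 to 0.95 m from the base axis. Payload 3.5 kg.
Tool frame: the origin (TCP) lies at the very end of the fingers, on their centre line; the grasp point (between the pads) lies behind it (ctrl.grasp_offset is the z of the grasp point in the tool frame, in m); z points along the fingers, x is the direction in which the jaws open and shut, and the axes are right-handed (so a half turn about z gives the same grasp; the last joint's range is limited). The gripper opens to 85 mm and grips with 20 to 120 N. Pads are 22 mm wide; open, the fingers measure 114 mm over their backs; the gripper's body (76 mm by 85 mm) begins 54 mm behind the grasp point. The pads swing forward as they close: fully open they stand 13 mm farther back than shut.
Start: joints at [-1.472, 0.286, 1.577, -0, 1.279, -0.15], TCP at [0.166, -0.654, 0.231] pointing down, gripper open.
Joint ranges: [-2.77, 2.77], [-0.9, 2.22], [0.21, 2.48], [-1.53, 4.67], [0.24, 2.81], [-2.84, 2.84]. Speed limits (rad/s): [2.79, 2.79, 3.14, 3.14, 3.14, 3.14].

## Interface

Orientations are given as a unit quaternion [x, y, z, w].
In Python, from plant import ctrl gives the robot as it stands.
- The arm moves only by the shell command python3 -m jog 'ROWS' [FORCE]. ROWS is JSON, a list of rows, each an object with "grip": the closure, from 0 (fully open) to 1 (shut); "xyz": the shift along the tool's x, y, z in m, a list of three; "dr": the turn, a rotation vector about the tool's x, y, z in rad, a list of three. A call has 1 to 12 rows; each row is the pose to reach, as a shift and turn from the pose commanded when the call began, along the tool's axes at that moment; what a row does not reach only later rows make up. A row lasts 1/12 s, in which the tool goes at most 41.7 mm and 7.16 degrees, less where a joint would pass 70% of its speed; a pose out of reach is approached as far as the arm can. A call with a gripper value outside its range is refused whole. The fingers move at their own pace and stop on an object; FORCE is the grip in N (left out, the last holds). Time passes only in rows, so rows that repeat a pose let the fingers close. It gives the time, the measured TCP pose, the force and the opening at its end, in the units of the state.
- ctrl.get_state(): the state, without advancing time (a new reading comes with each control period).
- ctrl.read_camera(name): name is "side" or "top"; returns the picture (400x640x3 uint8, red, green, blue); there is no depth.
- ctrl.get_calibration(name): a dict with "mtx" (3x3 intrinsics, pixels), "k1" (the pictures are not rectified: a ray, as slopes to the right and down, at radius r is drawn at 1 + k1 r^2 times it, then the intrinsics apply), "R" (3x3) and "t" (3): a world point X has camera coordinates R X + t. Camera axes: x right, y down, z forward; pixel columns grow to the right and rows downward; lengths in m; the calibration is good to about 2 mm. A picture is of the moment at which its call begins. get_calibration takes no time and is no camera call.
- ctrl.sign_off(): hands the job in, once; it reports no verdict.
The state is a dict: "time": time; "qpos": joint angles; "dq": joint speeds; "joint_efforts": joint torques, N m; "eef_pos": TCP position; "tcp_rot": TCP orientation; "contact_force": force on the tool from outside, world axes, zero at the start; "wrist_torque": the same for the moment, N m; "opening": opening from 0.0 (shut) to 1.0 (fully open).
Only numpy, scipy, OpenCV 4.12 (cv2) and the standard library are available. Lean on these libraries where they do the work, as an engineer would, in place of code of your own. Each camera call takes 0.05 s, during which the arm holds its last target.

## Task

Lay the brick-shaped converter module flat in the matching pocket of the test fixture's sprung nest and let go of it. Then fit the loose pressure plate over the nest's two dowels so the two faces close flush, press the pair down until the nest is all the way down on its springs, and finish while still holding it pressed there. Leave the jar, the screwdriver and the heat sink where they are.

Things in the scene. Friction and masses are not known exactly. Their poses are not given: they have to be found in the camera images.
- fixture: Fixed grey test-fixture base, a block 120 (its x) x 170 (its y) x 22 mm high, standing on a 3 mm blue bench mat. Origin: centre of its underside, z up. It carries the sprung nest, whose long side runs along the fixture's y.
- nest_top (a point): Centre of the upper face of the sprung nest (50 mm above the fixture's underside when up; sinks with it), axes as the fixture's. Aluminium block 84 (x) x 144 (y) x 16 mm. Central pocket open to the top, 6 mm deep, 41 (x) x 61 (y) mm, bevelled over its upper 3 mm to 45 x 65 mm, for the module. Two upright steel dowels at y = +54 and -54 mm, x = 0: 10 mm in diameter, 19 mm tall above the face, the top 5 mm tapered to 4 mm.
- nest (a joint): How far the nest is pressed straight down, in m: 0 is up (preloaded springs keep it up even with module and plate lying on it), 0.008 is its lower stop. With module and plate on it, a push of about 3 to 6 N on the plate starts it moving, rising 1 N per mm to about 10 to 14 N at the stop.
- module: Loose converter module, a black rectangular brick 38 (x) x 58 (y) x 16 mm high, about 90 g, with a dark metal top panel, lying flat on the mat. Origin: centre of its underside, z up. Either way round fits; in the pocket it stands 10 mm out of the nest.
- plate: Loose pressure plate, aluminium, 84 (x) x 144 (y) x 18 mm, about 0.32 kg, right way up on the mat. Origin: centre of its underside, z up. Centred on top a black bar handle 18 (x) x 60 (y) x 42 mm high, its top 60 mm above the underside. Two through holes of 12 mm at y = +54 and -54 mm, x = 0; underneath a central recess 48 x 68 x 12 mm deep clears the module. Either way round fits.
- jar: Bystander: closed amber glass jar, 52 mm in diameter, 55 mm high. Origin: centre of its underside.
- screwdriver: Bystander: screwdriver with a yellow handle, 170 mm long, lying along its x axis.
- heatsink: Bystander: finned aluminium heat sink, 50 x 60 x 26 mm. Origin: centre of its underside.
Things that resemble listed ones, but are neither listed nor needed, are in the scene too. Leave any red or turquoise look-alike of the fixture alone.

How it is judged:
On the way:
1. the module lies flat in the nest's pocket and has been let go, with the nest up and the plate not yet on it (horizontal distance between module and nest_top below 0.004 m and z of module in the frame of nest_top between -0.008 and -0.0045 m and angle between the z axis of module and the z axis of nest_top, either way round below 0.05 rad and angle between the x axis of module and the x axis of nest_top, either way round below 0.15 rad and contact force between the fingers and module below 0.1 N and value of joint nest below 0.002 m and contact force between plate and fixture below 0.1 N), for 0.2 s.
At the end, for the whole second after the job is handed in: Module flat in the pocket (centre within 4 mm, underside 6 mm below the nest face); plate square on the dowels, its underside within 2 mm of the nest face; the robot still touches it, holding it still and pressing with over 6 N so that the nest is at least 6 of its 8 mm down (horizontal distance between each of module, plate and nest_top below 0.004 m and z of module in the frame of nest_top between -0.008 and -0.0045 m and angle between the z axis of module and the z axis of nest_top, either way round below 0.05 rad and angle between the x axis of module and the x axis of nest_top, either way round below 0.15 rad and z of plate in the frame of nest_top between -0.002 and 0.002 m and angle between the z axis of plate and the z axis of nest_top, either way round below 0.03 rad and angle between the y axis of plate and the y axis of nest_top, either way round below 0.06 rad and value of joint nest above 0.006 m and contact force between plate and fixture above 6 N and contact force between any of the fingers, the arm and plate above 2 N and linear speed of plate below 0.02 m/s); the arm keeps its last pose, push and grip.
It fails at once if the jar is moved more than 30 mm (distance of jar from where it was at the start of the episode above 0.03 m).
It fails at once if the screwdriver is moved more than 30 mm (distance of screwdriver from where it was at the start of the episode above 0.03 m).
It fails at once if the heatsink is moved more than 30 mm (distance of heatsink from where it was at the start of the episode above 0.03 m).
It also fails if it takes over 64 s, if anything falls off the work surface, if the arm or the gripper's body presses on something with over 40 N, if the wrist force passes 120 N, or if a joint passes its speed limit or range.

## Working session

There is one attempt and no reset: what is moved stays moved. The work goes in short steps, Python scripts to look and compute and a shell command to move; the robot and the scene stay as the last step left them, time stands still between calls to the robot, and variables do not carry over. Pictures are saved under pics/ and viewed, and the job is handed in when it is done.

```bash
ls; mkdir -p pics
python3 - <<'E'
from plant import ctrl
import cv2
for n in("top","side"):
    c=ctrl.get_calibration(n); print(n,c)
    cv2.imwrite(f"pics/{n}0.png",ctrl.read_camera(n)[:,:,::-1])
print(ctrl.get_state(),ctrl.grasp_offset)
E
```

```text
pics
top {'mtx': array([[473.21967601,   0.        , 319.94987788],
       [  0.        , 473.21967601, 203.75817781],
       [  0.        ,   0.        ,   1.        ]]), 'k1': -0.05890287279447166, 'R': array([[-2.59046102e-03, -9.99809439e-01,  1.93487728e-02],
       [-9.93853242e-01,  4.32619030e-04, -1.10704773e-01],
       [ 1.10675306e-01, -1.95166169e-02, -9.93664973e-01]]), 't': array([-0.0145393 ,  0.46988367,  1.20294314])}
side {'mtx': array([[492.20188893,   0.        , 318.90750682],
       [  0.        , 492.20188893, 205.42460879],
       [  0.        ,   0.        ,   1.        ]]), 'k1': -0.033247886498556645, 'R': array([[-0.69526081, -0.71870769,  0.00846593],
       [-0.55111438,  0.52549998, -0.64816873],
       [ 0.461395  , -0.45531201, -0.76144968]]), 't': array([0.32546755, 0.32027811, 1.38160004])}
{'time': 0.1, 'qpos': array([-1.47199014e+00,  2.87118643e-01,  1.57803156e+00,  3.28817461e-05,
        1.27859076e+00, -1.50022878e-01]), 'dq': array([ 0.00040274, -0.00336449, -0.00653771,  0.00105655, -0.00144626,
        0.00150329]), 'joint_efforts': array([ 7.84279782e-04, -4.07298768e+01, -2.93699098e+01, -1.60715599e-04,
        3.37984158e-03,  1.01980768e-05]), 'eef_pos': array([ 0.16619425, -0.65361133,  0.23005726]), 'tcp_rot': array([ 7.89385394e-01, -6.13897015e-01, -7.28433921e-04, -7.89581704e-04]), 'contact_force': array([ 0.2669596 , -0.20073555, -0.78957753]), 'wrist_torque': array([-0.01051145, -0.02108429,  0.04954896]), 'opening': 1.0023581426231027} -0.0187
```

View pics/top0.png

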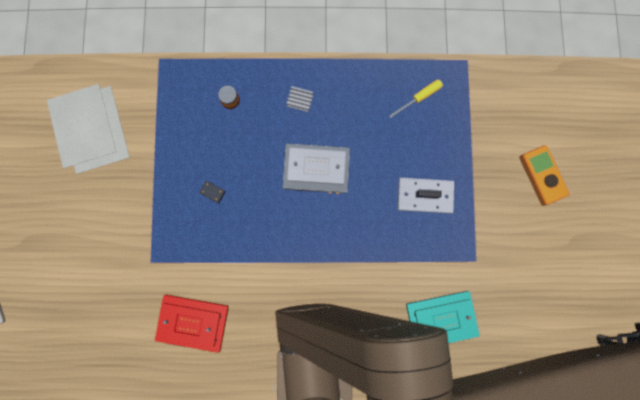

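View pics/side0.png

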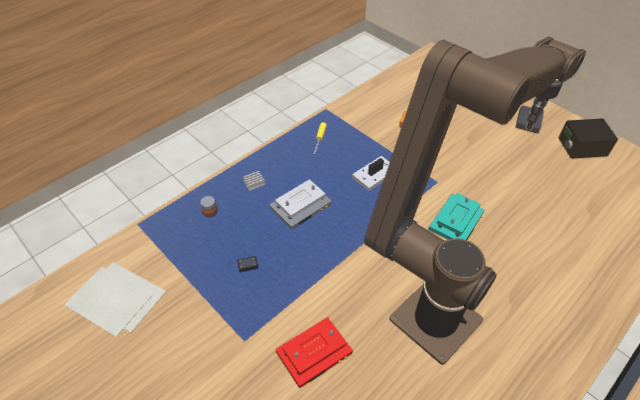

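The top view shows the grey fixture at (316,168), the plate with its black handle at (427,195) and a black brick at (212,192). The jar is at (229,97), the heat sink at (300,99) and the screwdriver at (416,98).

Possible mix-ups:
- **Fixture:** red look-alike (191,323) and turquoise look-alike (443,318). I choose the grey one at (316,168), because it stands on the mat.
- **Module:** black box in the side view (588,138), which is off the mat and too big, and the orange meter (544,175). I choose the brick at top (212,192) / side (248,264).
- **Plate:** white papers (88,128). I choose (427,195).

Next I'll check these in close crops.

```bash
cat > h.py <<'E'
import numpy as np, cv2
from plant import ctrl
def und(c,uv):
    u=(np.array(uv,float)-c['mtx'][:2,2])/c['mtx'][0,0]
    d=u.copy()
    for _ in range(10): d=u/(1+c['k1']*(d**2).sum(-1,keepdims=True))
    return d
def world(n,uv,z):
    c=ctrl.get_calibration(n); d=und(c,np.atleast_2d(uv))
    r=np.c_[d,np.ones(len(d))]@c['R']; o=-c['R'].T@c['t']
    return o+r*((z-o[2])/r[:,2])[:,None]
def proj(n,X):
    c=ctrl.get_calibration(n); p=np.atleast_2d(X)@c['R'].T+c['t']; d=p[:,:2]/p[:,2:]
    d=d*(1+c['k1']*(d**2).sum(-1,keepdims=True)); return d*c['mtx'][0,0]+c['mtx'][:2,2]
def crop(img,x0,y0,w,h,s,out):
    cv2.imwrite(out,cv2.resize(img[y0:y0+h,x0:x0+w,::-1],None,fx=s,fy=s,interpolation=cv2.INTER_CUBIC))
E
python3 - <<'E'
from h import *
t=cv2.imread('pics/top0.png')[:,:,::-1]; s=cv2.imread('pics/side0.png')[:,:,::-1]
a=[]
for im,x,y in((t,185,165),(t,280,138),(t,392,165),(s,220,235)):
    a.append(cv2.resize(im[y:y+56,x:x+74],None,fx=5,fy=5,interpolation=cv2.INTER_CUBIC))
o=np.vstack([np.hstack(a[:2]),np.hstack(a[2:])])
cv2.imwrite('pics/crops.png',o[:,:,::-1])
E
```

```text
(no output)
```

View pics/crops.png

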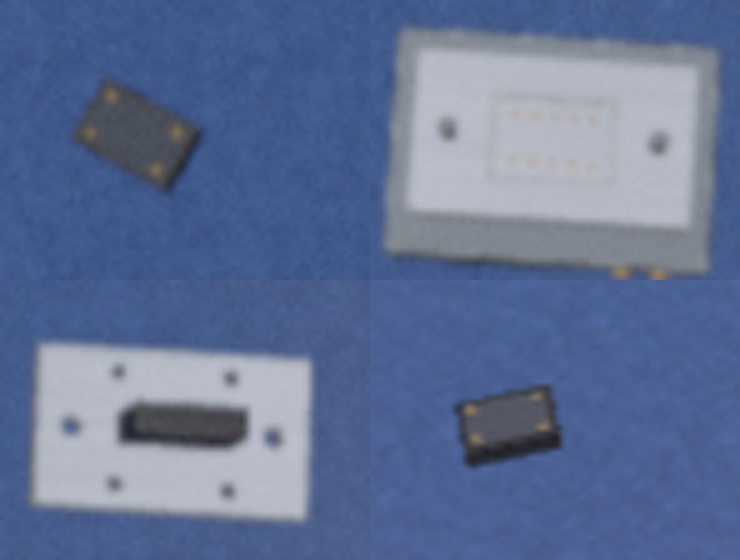

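The crops confirm the choices: the module is a black brick with four gold corner dots, the fixture is grey with two dowels and a pocket, and the plate is light with a black handle. Next I'll measure the poses by fitting silhouettes in both cameras.

```bash
cat >> h.py <<'E'
from scipy.optimize import minimize
def box(p,sx,sy,z0,z1):
    x,y,a=p; P=np.array([[i*sx/2,j*sy/2,z] for i in(-1,1) for j in(-1,1) for z in(z0,z1)])
    c,s=np.cos(a),np.sin(a); Q=P.copy(); Q[:,0]=x+c*P[:,0]-s*P[:,1]; Q[:,1]=y+s*P[:,0]+c*P[:,1]; return Q
def nonblue(img,win):
    x,y,w,h=win; hsv=cv2.cvtColor(np.ascontiguousarray(img[y:y+h,x:x+w]),cv2.COLOR_RGB2HSV)
    m=((hsv[...,1]<110)).astype(np.uint8); m=cv2.morphologyEx(m,cv2.MORPH_CLOSE,np.ones((3,3)))
    n,l,st,_=cv2.connectedComponentsWithStats(m); k=1+st[1:,4].argmax()
    return (l==k).astype(float)
def whitemask(img,win,th):
    x,y,w,h=win; m=(img[y:y+h,x:x+w].min(-1)>th).astype(np.uint8)
    m=cv2.morphologyEx(m,cv2.MORPH_CLOSE,np.ones((7,7)))
    n,l,st,_=cv2.connectedComponentsWithStats(m); k=1+st[1:,4].argmax()
    return (l==k).astype(float)
def fit(views,p0,sx,sy,z0,z1):
    S=8
    def cost(p):
        e=0
        for n,m,win in views:
            uv=(proj(n,box(p,sx,sy,z0,z1))-np.array(win[:2])+.5)*S-.5
            H=cv2.convexHull(uv.astype(np.float32)).astype(np.float64)
            im=np.zeros((win[3]*S,win[2]*S),np.uint8); cv2.fillConvexPoly(im,np.round(H*16).astype(np.int32),1,shift=4)
            e+=np.abs(cv2.resize(im.astype(np.float32),(win[2],win[3]),interpolation=cv2.INTER_AREA)-m).sum()
        return e
    best=min((minimize(cost,[p0[0],p0[1],p0[2]+d],method='Nelder-Mead',options=dict(initial_simplex=np.array(p0)+[0,0,d]+np.array([[0,0,0],[.01,0,0],[0,.01,0],[0,0,.15]]),xatol=1e-5,fatol=1e-3)) for d in(-.2,0,.2)),key=lambda r:r.fun)
    return best.x,best.fun
E
python3 - <<'E'
from h import *
t=cv2.imread('pics/top0.png')[:,:,::-1]; s=cv2.imread('pics/side0.png')[:,:,::-1]
W={'mod':((185,165,60,56),(220,240,60,50)),'plate':((385,160,85,70),None)}
for k,uv,z in(('mod',(212,191),.019),('fix',(317,167),.053),('plate',(427,195),.021)): print(k,world('top',uv,z))
print(world('side',(248,262),.019),world('side',(300,196),.053))
w1,w2=W['mod']; m1,m2=nonblue(t,w1),nonblue(s,w2); print(m1.sum(),m2.sum())
p0=list(world('top',(212,191),.019)[0][:2])
for v in([('top',m1,w1)],[('side',m2,w2)]):
    for a in(-.5,.5+.6): print('mod',v[0][0],fit(v,p0+[a],.038,.058,.003,.019))
# plate white top
for nm,n,im,win,p,zr,th in(('plate','top',t,(385,160,85,70),(427,195),(.003,.021),150),('nest','top',t,(275,130,85,75),(317,167),(.037,.053),165),('nest','side',s,(260,165,80,70),(300,196),(.037,.053),165)):
    m=whitemask(im,win,th)
    cv2.imwrite(f'pics/m_{nm}_{n}.png',cv2.resize((m*255).astype(np.uint8),None,fx=5,fy=5))
    print(nm,n,m.sum(),fit([(n,m,win)],list(world(n,p,zr[1])[0][:2])+[0],.084,.144,zr[1]-(.0001 if n=='top' else .0001),zr[1]))
E
```

```text
mod [[0.50438788 0.26710745 0.019     ]]
fix [[ 0.56168938 -0.00740872  0.053     ]]
plate [[ 0.49353001 -0.29740342  0.021     ]]
[[0.50197772 0.26416153 0.019     ]] [[ 0.56642902 -0.00860332  0.053     ]]
326.0 260.0
mod top (array([ 0.5042185 ,  0.26966627, -0.50140939]), np.float64(25.75))
mod top (array([0.50418774, 0.269834  , 2.64110169]), np.float64(25.96875))
mod side (array([ 0.50376445,  0.26714926, -0.49888046]), np.float64(17.03125))
mod side (array([0.50367784, 0.26709829, 2.6417706 ]), np.float64(17.078125))
plate top 1469.0 (array([ 0.49413687, -0.29527234, -0.06130343]), np.float64(274.78125))
nest top 1746.0 (array([ 0.56687813, -0.00503601, -0.0657816 ]), np.float64(75.71875))
nest side 846.0 (array([ 0.56531033, -0.00791464, -0.07422386]), np.float64(29.421875))
```

Run:
```python
from h import *
t=cv2.imread('pics/top0.png')[:,:,::-1]; s=cv2.imread('pics/side0.png')[:,:,::-1]
def hullmask(m):
    c,_=cv2.findContours(m.astype(np.uint8),cv2.RETR_EXTERNAL,cv2.CHAIN_APPROX_NONE); c=max(c,key=cv2.contourArea)
    o=np.zeros(m.shape,np.uint8); cv2.drawContours(o,[c],-1,1,-1); return o.astype(float)
R={}
for nm,n,im,win,p,zt,th,z0 in(('plate','top',t,(385,160,85,70),(427,195),.021,150,.0209),('platefull','top',t,(385,160,85,70),(427,195),.021,0,.003),('nest','top',t,(275,130,85,75),(317,167),.053,172,.0529),('nest','side',s,(260,165,80,70),(300,196),.053,172,.0529),('fix','top',t,(275,130,85,75),(317,167),.025,0,.003)):
    m=hullmask(whitemask(im,win,th) if th else nonblue(im,win))
    sx,sy=(.120,.170) if nm=='fix' else (.084,.144)
    r=fit([(n,m,win)],list(world(n,p,zt)[0][:2])+[-.065],sx,sy,z0,zt); R[nm+n]=r[0]
    print(nm,n,m.sum(),r)
a=[]
for n,im,win,key,zt,du in(('top',t,(275,130,85,75),'nesttop',.053,1),('side',s,(260,160,85,75),'nestside',.053,1),('top',t,(385,160,85,75),'platetop',.021,0)):
    S=8;x,y,w,h=win; c=cv2.resize(im[y:y+h,x:x+w],None,fx=4,fy=4,interpolation=cv2.INTER_CUBIC).copy()
    p=R[key]; X=box(p,.084,.144,zt,zt)[[0,2,6,4]]; 
    uv=((proj(n,X)-[x,y]+.5)*4).astype(int); cv2.polylines(c,[uv.reshape(-1,1,2)],True,(255,0,0),1)
    for yy in(-.054,.054):
        q=np.array([p[0]-np.sin(p[2])*yy,p[1]+np.cos(p[2])*yy])
        for z in((zt,zt+.019) if du else (zt,)):
            u=(proj(n,[*q,z])[0]-[x,y]+.5)*4; cv2.circle(c,tuple(u.astype(int)),2,(0,200,0),-1)
    a.append(c)
b=np.vstack([np.hstack(a[:2]),np.hstack([a[2],a[2]*0])])
cv2.imwrite('pics/ov.png',b[:,:,::-1])
```

```text
plate top 1697.0 (array([ 0.4941429 , -0.29523999, -0.06169902]), np.float64(46.796875))Traceback (most recent call last):
  File "<stdin>", line 10, in <module>
  File "h.py", line 41, in fit
    best=min((minimize(cost,[p0[0],p0[1],p0[2]+d],method='Nelder-Mead',options=dict(initial_simplex=np.array(p0)+[0,0,d]+np.array([[0,0,0],[.01,0,0],[0,.01,0],[0,0,.15]]),xatol=1e-5,fatol=1e-3)) for d in(-.2,0,.2)),key=lambda r:r.fun)
  File "h.py", line 41, in <genexpr>
    best=min((minimize(cost,[p0[0],p0[1],p0[2]+d],method='Nelder-Mead',options=dict(initial_simplex=np.array(p0)+[0,0,d]+np.array([[0,0,0],[.01,0,0],[0,.01,0],[0,0,.15]]),xatol=1e-5,fatol=1e-3)) for d in(-.2,0,.2)),key=lambda r:r.fun)
              ~~~~~~~~^^^^^^^^^^^^^^^^^^^^^^^^^^^^^^^^^^^^^^^^^^^^^^^^^^^^^^^^^^^^^^^^^^^^^^^^^^^^^^^^^^^^^^^^^^^^^^^^^^^^^^^^^^^^^^^^^^^^^^^^^^^^^^^^^^^^^^^^^^^^^^^^^^^^^^^^^^^^^^^^^^^^^^^^^^^^
    res = _minimize_neldermead(fun, x0, args, callback, bounds=bounds,
                               **options)
    fsim[j] = func(sim[j])
              ~~~~^^^^^^^^
    fx = function(np.copy(x), *(wrapper_args + args))
  File "h.py", line 36, in cost
    uv=(proj(n,box(p,sx,sy,z0,z1))-np.array(win[:2])+.5)*S-.5
        ~~~~^^^^^^^^^^^^^^^^^^^^^^
  File "h.py", line 13, in proj
    c=ctrl.get_calibration(n); p=np.atleast_2d(X)@c['R'].T+c['t']; d=p[:,:2]/p[:,2:]
ValueError: time passes only in moves, steps and waits
```

```bash
sed -i 's/c=ctrl.get_calibration(n)/c=CAL[n]/; s/^from plant import ctrl/from plant import ctrl\nCAL={n:ctrl.get_calibration(n) for n in("top","side")}/' h.py
cat >> h.py <<'E'
def hullmask(m):
    c,_=cv2.findContours(m.astype(np.uint8),cv2.RETR_EXTERNAL,cv2.CHAIN_APPROX_NONE); c=max(c,key=cv2.contourArea)
    o=np.zeros(m.shape,np.uint8); cv2.drawContours(o,[c],-1,1,-1); return o.astype(float)
E
python3 - <<'E'
from h import *
t=cv2.imread('pics/top0.png')[:,:,::-1]; s=cv2.imread('pics/side0.png')[:,:,::-1]
R={}
for nm,n,im,win,p,zt,th,z0 in(('plate','top',t,(385,160,85,70),(427,195),.021,150,.0209),('platefull','top',t,(385,160,85,70),(427,195),.021,0,.003),('nest','top',t,(275,130,85,75),(317,167),.053,172,.0529),('nest','side',s,(260,165,80,70),(300,196),.053,172,.0529),('fix','top',t,(275,130,85,75),(317,167),.025,0,.003)):
    m=hullmask(whitemask(im,win,th) if th else nonblue(im,win))
    sx,sy=(.120,.170) if nm=='fix' else (.084,.144)
    r=fit([(n,m,win)],list(world(n,p,zt)[0][:2])+[-.065],sx,sy,z0,zt); R[nm+n]=r[0]
    print(nm,n,m.sum(),r)
a=[]
for n,im,win,key,zt,du in(('top',t,(275,130,85,75),'nesttop',.053,1),('side',s,(260,160,85,75),'nestside',.053,1),('top',t,(385,160,85,75),'platetop',.021,0)):
    S=8;x,y,w,h=win; c=cv2.resize(im[y:y+h,x:x+w],None,fx=4,fy=4,interpolation=cv2.INTER_CUBIC).copy()
    p=R[key]; X=box(p,.084,.144,zt,zt)[[0,2,6,4]]; 
    uv=((proj(n,X)-[x,y]+.5)*4).astype(int); cv2.polylines(c,[uv.reshape(-1,1,2)],True,(255,0,0),1)
    for yy in(-.054,.054):
        q=np.array([p[0]-np.sin(p[2])*yy,p[1]+np.cos(p[2])*yy])
        for z in((zt,zt+.019) if du else (zt,)):
            u=(proj(n,[*q,z])[0]-[x,y]+.5)*4; cv2.circle(c,tuple(u.astype(int)),2,(0,200,0),-1)
    a.append(c)
b=np.vstack([np.hstack(a[:2]),np.hstack([a[2],a[2]*0])])
cv2.imwrite('pics/ov.png',b[:,:,::-1])
E
```

```text
plate top 1697.0 (array([ 0.4941429 , -0.29523999, -0.06169902]), np.float64(46.796875))
platefull top 1996.0 (array([ 0.49441412, -0.29517722, -0.08987201]), np.float64(193.875))
nest top 1690.0 (array([ 0.56615239, -0.00518815, -0.07736505]), np.float64(129.640625))
nest side 844.0 (array([ 0.56525014, -0.00777589, -0.06688416]), np.float64(30.828125))
fix top 3148.0 (array([ 0.56684711, -0.00507833, -0.07124313]), np.float64(146.203125))
```

View pics/ov.png

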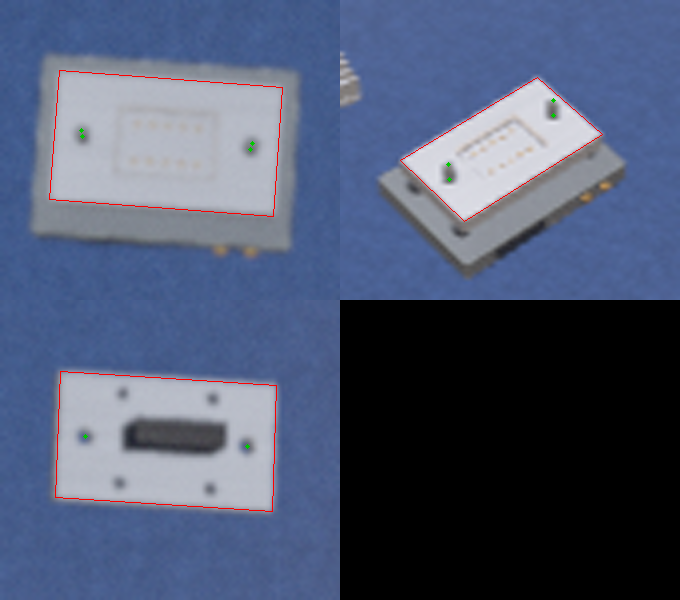

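```bash
cat > go.py <<'E'
import sys,numpy as np
from plant import ctrl
from scipy.spatial.transform import Rotation as Ro
# target x y z yaw(of tool x); prints shift/turn in tool axes
def rel(x,y,z,yaw):
    s=ctrl.get_state(); R=Ro.from_quat(s['tcp_rot'])
    T=Ro.from_matrix(np.array([[np.cos(yaw),np.sin(yaw),0],[np.sin(yaw),-np.cos(yaw),0],[0,0,-1]]))
    print('xyz',np.round(R.inv().apply(np.array([x,y,z])-s['eef_pos']),4),'dr',np.round((R.inv()*T).as_rotvec(),4))
    print('t',round(s['time'],2),'pos',np.round(s['eef_pos'],4),'F',np.round(s['contact_force'],2),'M',np.round(s['wrist_torque'],2),'op',round(s['opening'],3))
if __name__=='__main__': rel(*map(float,sys.argv[1:5]))
E
python3 go.py .55 -.25 .23 -.9; python3 go.py .504 .2684 .15 -.5
```

```text
xyz [-0.2967 -0.4714  0.0009] dr [-0.0008  0.002  -0.422 ]
t 0.1 pos [ 0.1662 -0.6536  0.2301] F [ 0.27 -0.2  -0.79] M [-0.01 -0.02  0.05] op 1.002
xyz [-0.8103 -0.5544  0.082 ] dr [-0.0012  0.0019 -0.822 ]
t 0.1 pos [ 0.1662 -0.6536  0.2301] F [ 0.27 -0.2  -0.79] M [-0.01 -0.02  0.05] op 1.002
```

```bash
python3 -m jog '[{"grip":0,"xyz":[-0.02,-0.035,0],"dr":[0,0,-0.03]},{"grip":0,"xyz":[-0.3,-0.47,0],"dr":[0,0,-0.42]},{"grip":0,"xyz":[-0.3,-0.47,0],"dr":[0,0,-0.42]},{"grip":0,"xyz":[-0.3,-0.47,0],"dr":[0,0,-0.42]},{"grip":0,"xyz":[-0.3,-0.47,0],"dr":[0,0,-0.42]},{"grip":0,"xyz":[-0.3,-0.47,0],"dr":[0,0,-0.42]},{"grip":0,"xyz":[-0.3,-0.47,0],"dr":[0,0,-0.42]},{"grip":0,"xyz":[-0.3,-0.47,0],"dr":[0,0,-0.42]},{"grip":0,"xyz":[-0.3,-0.47,0],"dr":[0,0,-0.42]},{"grip":0,"xyz":[-0.3,-0.47,0],"dr":[0,0,-0.42]},{"grip":0,"xyz":[-0.3,-0.47,0],"dr":[0,0,-0.42]},{"grip":0,"xyz":[-0.3,-0.47,0],"dr":[0,0,-0.42]}]'; python3 go.py .504 .2684 .15 -.5
```

```text
time: 1.1
eef_pos: [0.5085, -0.2889, 0.2309]
tcp_rot: [0.9, -0.436, -0.0, -0.0]
contact_force: [0.1, -0.2, -0.5]
opening: 1.003
xyz [-0.44   -0.342   0.0811] dr [ 0.      0.0007 -0.402 ]
t 1.1 pos [ 0.5085 -0.2889  0.2309] F [ 0.08 -0.23 -0.55] M [-0.    0.01 -0.03] op 1.003
```

```bash
python3 -m jog '[{"grip":0.4,"xyz":[-0.44,-0.34,0.08],"dr":[0,0,-0.4]},{"grip":0.4,"xyz":[-0.44,-0.34,0.08],"dr":[0,0,-0.4]},{"grip":0.4,"xyz":[-0.44,-0.34,0.08],"dr":[0,0,-0.4]},{"grip":0.4,"xyz":[-0.44,-0.34,0.08],"dr":[0,0,-0.4]},{"grip":0.4,"xyz":[-0.44,-0.34,0.08],"dr":[0,0,-0.4]},{"grip":0.4,"xyz":[-0.44,-0.34,0.08],"dr":[0,0,-0.4]},{"grip":0.4,"xyz":[-0.44,-0.34,0.08],"dr":[0,0,-0.4]},{"grip":0.4,"xyz":[-0.44,-0.34,0.08],"dr":[0,0,-0.4]},{"grip":0.4,"xyz":[-0.44,-0.34,0.08],"dr":[0,0,-0.4]},{"grip":0.4,"xyz":[-0.44,-0.34,0.08],"dr":[0,0,-0.4]},{"grip":0.4,"xyz":[-0.44,-0.34,0.08],"dr":[0,0,-0.4]},{"grip":0.4,"xyz":[-0.44,-0.34,0.08],"dr":[0,0,-0.4]}]' 40; python3 go.py .504 .2684 .06 -.5
```

```text
time: 2.1
eef_pos: [0.5015, 0.206, 0.1595]
tcp_rot: [0.969, -0.248, -0.0, 0.0]
contact_force: [0.7, -1.4, -0.2]
opening: 0.6
xyz [-0.0278 -0.0559  0.0995] dr [ 0.0003  0.0003 -0.0019]
t 2.1 pos [0.5015 0.206  0.1595] F [ 0.67 -1.45 -0.23] M [-0.02 -0.05 -0.02] op 0.6
```

```bash
python3 -m jog '[{"grip":0.4,"xyz":[-0.028,-0.056,0.1],"dr":[0,0,0]},{"grip":0.4,"xyz":[-0.028,-0.056,0.1],"dr":[0,0,0]},{"grip":0.4,"xyz":[-0.028,-0.056,0.1],"dr":[0,0,0]},{"grip":0.4,"xyz":[-0.028,-0.056,0.1],"dr":[0,0,0]},{"grip":0.4,"xyz":[-0.028,-0.056,0.1],"dr":[0,0,0]},{"grip":0.4,"xyz":[-0.028,-0.056,0.1],"dr":[0,0,0]}]'; python3 go.py .504 .2684 .01 -.5
python3 - <<'E'
from h import *
t=ctrl.read_camera('top'); s=ctrl.read_camera('side')
a=cv2.resize(t[140:240,150:280],None,fx=3,fy=4); 
crop(t,150,140,130,100,4,'pics/a_t.png'); crop(s,190,200,130,100,4,'pics/a_s.png')
E
```

```text
time: 2.6
eef_pos: [0.5054, 0.2663, 0.0611]
tcp_rot: [0.969, -0.248, 0.001, -0.0]
contact_force: [-0.0, 0.4, 1.0]
opening: 0.6
xyz [-0.0023 -0.0011  0.0511] dr [-0.0006 -0.0011 -0.0019]
t 2.6 pos [0.5054 0.2663 0.0611] F [-0.03  0.38  1.05] M [ 0.04 -0.03  0.04] op 0.6
```

View pics/a_s.png

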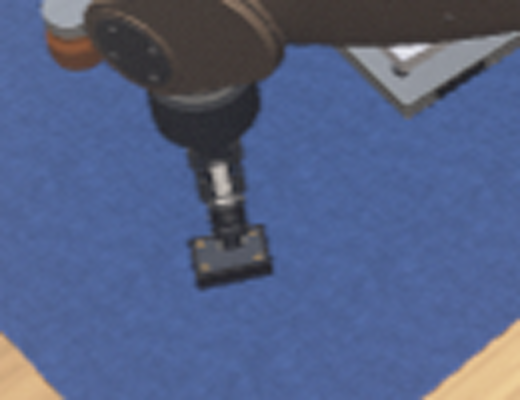

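View pics/a_t.png

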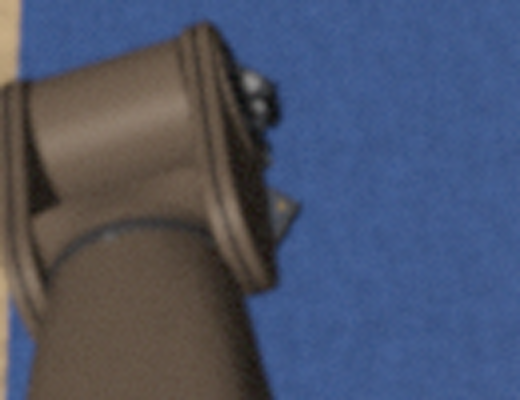

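Side view: the jaws stand right over the module, with the finger at about px (248,260) on the brick. The top view is mostly blocked by the arm. Next I lower the jaws around the module.

```bash
python3 -m jog '[{"grip":0.4,"xyz":[-0.002,-0.001,0.015],"dr":[0,0,0]},{"grip":0.4,"xyz":[-0.002,-0.001,0.03],"dr":[0,0,0]},{"grip":0.4,"xyz":[-0.002,-0.001,0.04],"dr":[0,0,0]},{"grip":0.4,"xyz":[-0.002,-0.001,0.046],"dr":[0,0,0]},{"grip":0.4,"xyz":[-0.002,-0.001,0.046],"dr":[0,0,0]},{"grip":0.4,"xyz":[-0.002,-0.001,0.046],"dr":[0,0,0]}]'; python3 go.py .504 .2684 .01 -.5
```

```text
time: 3.2
eef_pos: [0.5039, 0.2682, 0.0148]
tcp_rot: [0.969, -0.249, 0.0, -0.0]
contact_force: [0.2, -0.2, -0.3]
opening: 0.601
xyz [-0.0001 -0.0002  0.0048] dr [-0.0006 -0.0006 -0.0026]
t 3.2 pos [0.5039 0.2682 0.0148] F [ 0.23 -0.21 -0.35] M [0.05 0.04 0.02] op 0.601
```

```bash
python3 -m jog '[{"grip":0.4,"xyz":[0,0,0.003],"dr":[0,0,0]},{"grip":0.4,"xyz":[0,0,0.005],"dr":[0,0,0]},{"grip":0.4,"xyz":[0,0,0.005],"dr":[0,0,0]},{"grip":0.4,"xyz":[0,0,0.005],"dr":[0,0,0]}]'; python3 go.py .504 .2684 .008 -.5
```

```text
time: 3.53
eef_pos: [0.5035, 0.2685, 0.0093]
tcp_rot: [0.969, -0.248, 0.0, -0.0]
contact_force: [0.3, 0.2, -0.6]
opening: 0.597
xyz [ 0.0005 -0.0002  0.0013] dr [-0.0001 -0.0001 -0.0019]
t 3.53 pos [0.5035 0.2685 0.0093] F [ 0.31  0.23 -0.56] M [ 0.   -0.01  0.01] op 0.597
```

```bash
python3 -m jog '[{"grip":0.4,"xyz":[0,0,0.002],"dr":[0,0,0]},{"grip":0.4,"xyz":[0,0,0.003],"dr":[0,0,0]},{"grip":0.4,"xyz":[0,0,0.003],"dr":[0,0,0]}]'; python3 -m jog '[{"grip":0.4,"xyz":[0,0,0.001],"dr":[0,0,0]},{"grip":0.4,"xyz":[0,0,0.002],"dr":[0,0,0]},{"grip":0.4,"xyz":[0,0,0.002],"dr":[0,0,0]}]';python3 -m jog '[{"grip":0.4,"xyz":[0,0,0.001],"dr":[0,0,0]},{"grip":0.4,"xyz":[0,0,0.002],"dr":[0,0,0]},{"grip":0.4,"xyz":[0,0,0.002],"dr":[0,0,0]}]'
```

```text
time: 3.78
eef_pos: [0.5032, 0.2684, 0.0059]
tcp_rot: [0.969, -0.248, -0.0, 0.0]
contact_force: [0.4, -0.0, -0.1]
opening: 0.6
time: 4.03
eef_pos: [0.5032, 0.2684, 0.0039]
tcp_rot: [0.969, -0.248, -0.0, 0.0]
contact_force: [0.4, -0.5, -0.6]
opening: 0.598
time: 4.28
eef_pos: [0.5033, 0.2684, 0.0019]
tcp_rot: [0.969, -0.248, -0.0, 0.0]
contact_force: [0.8, -0.1, -0.0]
opening: 0.6
```

```bash
python3 -m jog '[{"grip":0.4,"xyz":[0,0,0.001],"dr":[0,0,0]},{"grip":0.4,"xyz":[0,0,0.0015],"dr":[0,0,0]},{"grip":0.4,"xyz":[0,0,0.0015],"dr":[0,0,0]}]';python3 -m jog '[{"grip":0.4,"xyz":[0,0,0.001],"dr":[0,0,0]},{"grip":0.4,"xyz":[0,0,0.0015],"dr":[0,0,0]},{"grip":0.4,"xyz":[0,0,0.0015],"dr":[0,0,0]}]'
```

```text
time: 4.53
eef_pos: [0.5033, 0.2684, 0.0005]
tcp_rot: [0.969, -0.248, -0.0, 0.0]
contact_force: [-0.9, 0.5, -0.0]
opening: 0.6
time: 4.78
eef_pos: [0.5036, 0.2685, -0.0002]
tcp_rot: [0.969, -0.248, -0.0, 0.0]
contact_force: [-1.3, -0.8, 4.9]
opening: 0.598
```

Contact came at TCP z of about 0, against the mat at 3 mm, so the tips sit about 3 mm behind the TCP at this opening. I raise 10 mm so the tips clear the nest face later, then grip.

```bash
python3 -m jog '[{"grip":0.4,"xyz":[0,0,-0.005],"dr":[0,0,0]},{"grip":0.4,"xyz":[0,0,-0.01],"dr":[0,0,0]},{"grip":0.4,"xyz":[0,0,-0.01],"dr":[0,0,0]},{"grip":0.5,"xyz":[0,0,-0.01],"dr":[0,0,0]},{"grip":0.6,"xyz":[0,0,-0.01],"dr":[0,0,0]},{"grip":0.7,"xyz":[0,0,-0.01],"dr":[0,0,0]},{"grip":0.8,"xyz":[0,0,-0.01],"dr":[0,0,0]},{"grip":0.8,"xyz":[0,0,-0.01],"dr":[0,0,0]},{"grip":0.8,"xyz":[0,0,-0.01],"dr":[0,0,0]}]' 40; python3 go.py .504 .2684 .11 -.5
```

```text
time: 5.53
eef_pos: [0.5039, 0.2686, 0.0097]
tcp_rot: [0.969, -0.248, 0.0, -0.0]
contact_force: [-0.4, -0.6, 6.0]
opening: 0.427
xyz [ 2.000e-04  1.000e-04 -1.003e-01] dr [-0.0008 -0.0008 -0.002 ]
t 5.53 pos [0.5039 0.2686 0.0097] F [-0.36 -0.61  5.99] M [-0.05  0.07  0.02] op 0.427
```

```bash
python3 -m jog '[{"grip":0.8,"xyz":[0,0,-0.01],"dr":[0,0,0]},{"grip":0.8,"xyz":[0,0,-0.03],"dr":[0,0,0]},{"grip":0.8,"xyz":[0,0,-0.06],"dr":[0,0,0]},{"grip":0.8,"xyz":[0,0,-0.09],"dr":[0,0,0]},{"grip":0.8,"xyz":[0,0,-0.1],"dr":[0,0,0]},{"grip":0.8,"xyz":[0,0,-0.1],"dr":[0,0,0]},{"grip":0.8,"xyz":[0,0,-0.1],"dr":[0,0,0]}]'; python3 go.py .5659 -.0065 .11 -.07
python3 - <<'E'
from h import *
t=ctrl.read_camera('top'); s=ctrl.read_camera('side')
crop(s,190,180,130,100,5,'pics/b_s.png')
E
```

```text
time: 6.12
eef_pos: [0.5029, 0.2682, 0.1085]
tcp_rot: [0.969, -0.248, -0.0, 0.0]
contact_force: [0.8, -0.5, -2.1]
opening: 0.427
xyz [ 0.1874  0.2105 -0.0015] dr [ 3.00e-04  5.00e-04 -4.32e-01]
t 6.12 pos [0.5029 0.2682 0.1085] F [ 0.75 -0.45 -2.13] M [-0.04  0.02  0.04] op 0.427
```

View pics/b_s.png

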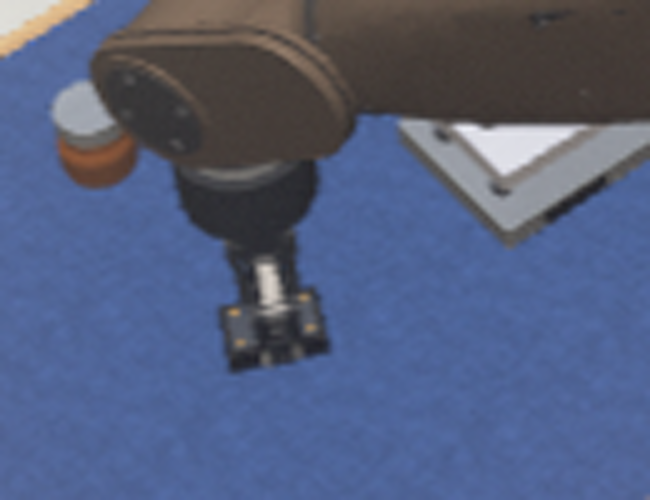

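The module is held flat and centred between the fingers, at about crop (275,330) or px (245,246). Next I carry it over the nest.

```bash
python3 -m jog '[{"grip":0.8,"xyz":[0.006,0.007,0],"dr":[0,0,-0.02]},{"grip":0.8,"xyz":[0.02,0.022,0],"dr":[0,0,-0.06]},{"grip":0.8,"xyz":[0.042,0.047,0],"dr":[0,0,-0.11]},{"grip":0.8,"xyz":[0.066,0.075,0],"dr":[0,0,-0.17]},{"grip":0.8,"xyz":[0.092,0.103,0],"dr":[0,0,-0.22]},{"grip":0.8,"xyz":[0.118,0.132,0],"dr":[0,0,-0.28]},{"grip":0.8,"xyz":[0.144,0.161,0],"dr":[0,0,-0.34]},{"grip":0.8,"xyz":[0.166,0.186,0],"dr":[0,0,-0.39]},{"grip":0.8,"xyz":[0.181,0.203,0],"dr":[0,0,-0.42]},{"grip":0.8,"xyz":[0.187,0.21,0],"dr":[0,0,-0.432]},{"grip":0.8,"xyz":[0.187,0.21,0],"dr":[0,0,-0.432]},{"grip":0.8,"xyz":[0.187,0.21,0],"dr":[0,0,-0.432]}]'; python3 -m jog '[{"grip":0.8,"xyz":[0,0,0.01],"dr":[0,0,0]},{"grip":0.8,"xyz":[0,0,0.02],"dr":[0,0,0]},{"grip":0.8,"xyz":[0,0,0.02],"dr":[0,0,0]},{"grip":0.8,"xyz":[0,0,0.02],"dr":[0,0,0]}]';  python3 go.py .5659 -.0065 .0545 -.07
python3 - <<'E'
from h import *
t=ctrl.read_camera('top'); s=ctrl.read_camera('side')
crop(s,240,130,130,100,5,'pics/c_s.png')
E
```

```text
time: 7.22
eef_pos: [0.565, -0.0057, 0.1069]
tcp_rot: [0.999, -0.036, -0.002, -0.001]
contact_force: [-0.3, 0.1, -1.4]
opening: 0.431
time: 7.55
eef_pos: [0.5649, -0.0045, 0.0872]
tcp_rot: [0.999, -0.034, -0.002, -0.0]
contact_force: [-0.5, -0.5, -1.0]
opening: 0.431
xyz [0.0013 0.0019 0.0327] dr [-0.0005  0.0037  0.0013]
t 7.55 pos [ 0.5649 -0.0045  0.0872] F [-0.47 -0.48 -0.96] M [ 0.02 -0.03 -0.01] op 0.431
```

View pics/c_s.png

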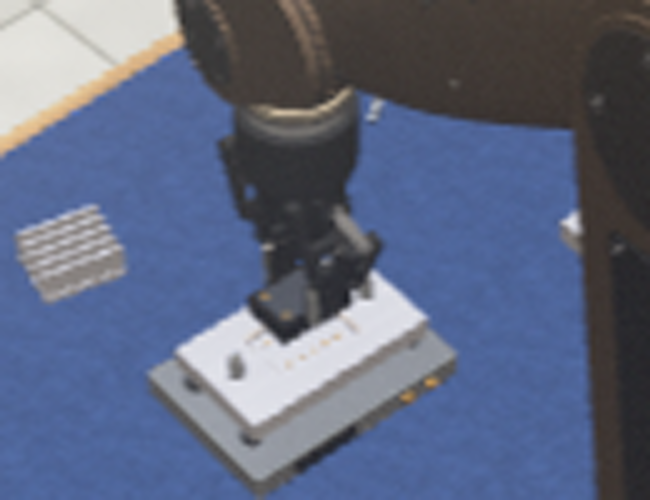

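The module is above the pocket at about px (299,191), between the dowels and roughly parallel to the nest. Next I correct the xy and lower it to just over the pocket.

```bash
python3 -m jog '[{"grip":0.8,"xyz":[0.001,0.002,0.01],"dr":[0,0,0]},{"grip":0.8,"xyz":[0.001,0.002,0.018],"dr":[0,0.003,0]},{"grip":0.8,"xyz":[0.001,0.002,0.018],"dr":[0,0.003,0]},{"grip":0.8,"xyz":[0.001,0.002,0.018],"dr":[0,0.003,0]},{"grip":0.8,"xyz":[0.001,0.002,0.018],"dr":[0,0.003,0]}]';  python3 go.py .5659 -.0065 .0545 -.07
python3 - <<'E'
from h import *
s=ctrl.read_camera('side')
crop(s,260,150,90,75,7,'pics/d_s.png')
E
```

```text
time: 8.07
eef_pos: [0.5671, -0.0078, 0.0709]
tcp_rot: [0.999, -0.035, 0.001, 0.0]
contact_force: [0.2, 0.4, -1.5]
opening: 0.428
xyz [-0.0013 -0.0012  0.0164] dr [-0.0001 -0.0027 -0.0002]
t 8.07 pos [ 0.5671 -0.0078  0.0709] F [ 0.17  0.45 -1.49] M [-0.01 -0.01  0.03] op 0.428
```

View pics/d_s.png

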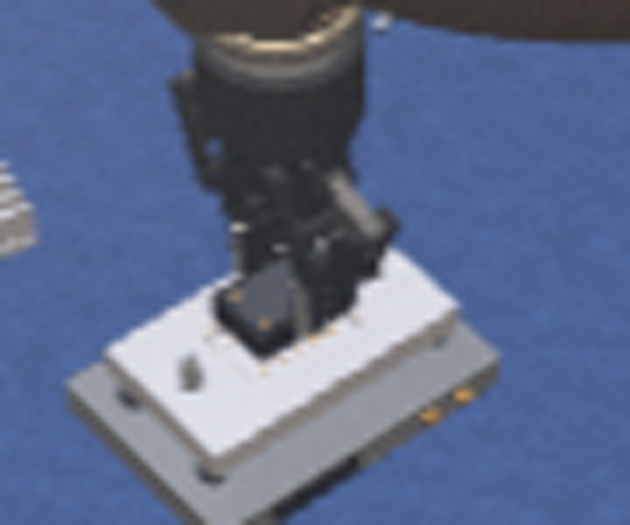

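```bash
python3 go.py .5659 -.0065 .0545 -.07
python3 - <<'E'
from h import *
s=ctrl.read_camera('side')
x,y,w,h=260,150,90,75
c=cv2.resize(s[y:y+h,x:x+w],None,fx=8,fy=8,interpolation=cv2.INTER_CUBIC).copy()
st=ctrl.get_state(); e=st['eef_pos']; print(e)
def dr(p,sx,sy,z,col):
    uv=((proj('side',box(p,sx,sy,z,z)[[0,2,6,4]])-[x,y]+.5)*8).astype(int); cv2.polylines(c,[uv.reshape(-1,1,2)],True,col,1)
dr([.5653,-.0078,-.07],.084,.144,.053,(255,0,0)); dr([.5653,-.0078,-.07],.045,.065,.053,(255,0,0))
p=[e[0]-.0005,e[1]-.0013,-.07]
dr(p,.038,.058,e[2]-.0067,(0,255,0)); dr(p,.038,.058,e[2]-.0067+.016,(0,255,0))
cv2.imwrite('pics/d2.png',c[:,:,::-1])
E
python3 go.py .5659 -.0065 .0545 -.07
```

```text
xyz [-0.0015 -0.0012  0.0168] dr [ 0.     -0.0033 -0.0001]
t 8.12 pos [ 0.5673 -0.0078  0.0713] F [-0.15 -0.54 -0.78] M [ 0.01 -0.04  0.07] op 0.436
[ 0.56742613 -0.00779879  0.07141715]
xyz [-0.0017 -0.0012  0.0169] dr [ 0.0001 -0.0036 -0.0001]
t 8.17 pos [ 0.5674 -0.0078  0.0714] F [-0.56 -0.68 -0.51] M [ 0.02  0.01 -0.01] op 0.428
```

View pics/d2.png

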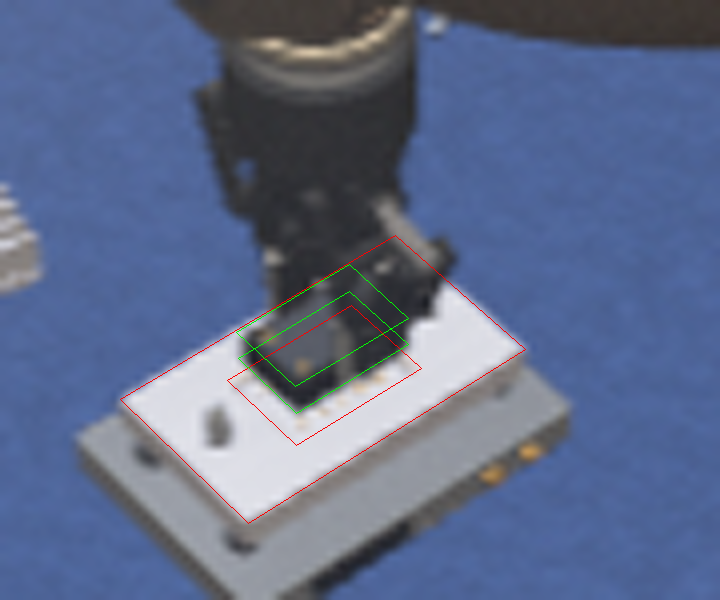

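The overlay agrees: the module's predicted bottom outline matches the picture, with its near corner at about crop (300,413). I shift about 1.5 mm, level the tool, and lower into the pocket.

```bash
python3 -m jog '[{"grip":0.8,"xyz":[-0.0015,-0.0012,0.002],"dr":[0,-0.003,0]},{"grip":0.8,"xyz":[-0.0015,-0.0012,0.004],"dr":[0,-0.003,0]},{"grip":0.8,"xyz":[-0.0015,-0.0012,0.006],"dr":[0,-0.003,0]},{"grip":0.8,"xyz":[-0.0015,-0.0012,0.008],"dr":[0,-0.003,0]},{"grip":0.8,"xyz":[-0.0015,-0.0012,0.01],"dr":[0,-0.003,0]},{"grip":0.8,"xyz":[-0.0015,-0.0012,0.01],"dr":[0,-0.003,0]}]';  python3 go.py .5659 -.0065 .0545 -.07;python3 -m jog '[{"grip":0.8,"xyz":[0,0,0.002],"dr":[0,0,0]},{"grip":0.8,"xyz":[0,0,0.004],"dr":[0,0,0]},{"grip":0.8,"xyz":[0,0,0.004],"dr":[0,0,0]}]';  python3 go.py .5659 -.0065 .0545 -.07
```

```text
time: 8.67
eef_pos: [0.5654, -0.0063, 0.0605]
tcp_rot: [0.999, -0.035, -0.001, -0.0]
contact_force: [-0.4, -0.1, -1.2]
opening: 0.438
xyz [0.0006 0.0001 0.006 ] dr [-0.0002  0.0011  0.    ]
t 8.67 pos [ 0.5654 -0.0063  0.0605] F [-0.41 -0.13 -1.24] M [ 0.01  0.03 -0.02] op 0.438
time: 8.92
eef_pos: [0.5662, -0.0065, 0.0572]
tcp_rot: [0.999, -0.035, 0.001, 0.0]
contact_force: [0.2, -0.0, -1.6]
opening: 0.434
xyz [-0.0003  0.      0.0027] dr [ 0.0001 -0.0011 -0.0001]
t 8.92 pos [ 0.5662 -0.0065  0.0572] F [ 0.2  -0.01 -1.57] M [ 0.   -0.15 -0.04] op 0.434
```

```bash
python3 -m jog '[{"grip":0.8,"xyz":[0,0,0.001],"dr":[0,0,0]},{"grip":0.8,"xyz":[0,0,0.002],"dr":[0,0,0]},{"grip":0.8,"xyz":[0,0,0.002],"dr":[0,0,0]},{"grip":0.8,"xyz":[0,0,0.002],"dr":[0,0,0]}]';python3 -m jog '[{"grip":0.8,"xyz":[0,0,0.001],"dr":[0,0,0]},{"grip":0.8,"xyz":[0,0,0.001],"dr":[0,0,0]},{"grip":0.8,"xyz":[0,0,0.001],"dr":[0,0,0]}]'; python3 go.py .5659 -.0065 .0545 -.07
```

```text
time: 9.25
eef_pos: [0.5666, -0.0066, 0.0555]
tcp_rot: [0.999, -0.035, 0.001, 0.0]
contact_force: [2.5, 0.3, -1.5]
opening: 0.43
time: 9.5
eef_pos: [0.5666, -0.0066, 0.0545]
tcp_rot: [0.999, -0.035, 0.001, 0.0]
contact_force: [3.6, -1.2, -1.1]
opening: 0.431
xyz [-0.0007 -0.     -0.    ] dr [ 0.0002 -0.0022  0.    ]
t 9.5 pos [ 0.5666 -0.0066  0.0545] F [ 3.64 -1.22 -1.06] M [-0.1  -0.7   0.08] op 0.431
```

The wall pushes toward +x, so I shift +1 mm in x and continue down.

```bash
python3 -m jog '[{"grip":0.8,"xyz":[0.001,0,0],"dr":[0,0,0]},{"grip":0.8,"xyz":[0.001,0,0],"dr":[0,0,0]},{"grip":0.8,"xyz":[0.001,0,0.0005],"dr":[0,0,0]},{"grip":0.8,"xyz":[0.001,0,0.001],"dr":[0,0,0]},{"grip":0.8,"xyz":[0.001,0,0.001],"dr":[0,0,0]}]'; python3 go.py .5659 -.0065 .0545 -.07
```

```text
time: 9.92
eef_pos: [0.5667, -0.0065, 0.0537]
tcp_rot: [0.999, -0.035, -0.0, 0.0]
contact_force: [-0.7, -0.9, 4.6]
opening: 0.431
xyz [-0.0008  0.0001 -0.0008] dr [0.0001 0.0008 0.0001]
t 9.92 pos [ 0.5667 -0.0065  0.0537] F [-0.67 -0.86  4.59] M [-0.05  0.02  0.01] op 0.431
```

The lateral force is gone and the module bottoms at z = 0.0537, as predicted. Next I release and lift.

```bash
python3 -m jog '[{"grip":0.5,"xyz":[0,0,0],"dr":[0,0,0]},{"grip":0.4,"xyz":[0,0,0],"dr":[0,0,0]},{"grip":0.4,"xyz":[0,0,0],"dr":[0,0,0]},{"grip":0.4,"xyz":[0,0,0],"dr":[0,0,0]},{"grip":0.4,"xyz":[0,0,-0.01],"dr":[0,0,0]},{"grip":0.4,"xyz":[0,0,-0.03],"dr":[0,0,0]},{"grip":0.4,"xyz":[0,0,-0.06],"dr":[0,0,0]},{"grip":0.4,"xyz":[0,0,-0.1],"dr":[0,0,0]},{"grip":0.4,"xyz":[0,0,-0.13],"dr":[0,0,0]},{"grip":0.4,"xyz":[0,0,-0.13],"dr":[0,0,0]}]'; python3 go.py .4937 -.2965 .17 -.062
python3 - <<'E'
from h import *
s=ctrl.read_camera('side')
crop(s,250,140,100,80,7,'pics/e_s.png')
E
```

```text
time: 10.75
eef_pos: [0.5711, -0.0072, 0.1924]
tcp_rot: [0.999, -0.035, 0.007, 0.001]
contact_force: [-0.5, -0.1, 0.9]
opening: 0.6
xyz [-0.0574  0.294   0.0221] dr [ 0.0018 -0.0148 -0.0078]
t 10.75 pos [ 0.5711 -0.0072  0.1924] F [-0.45 -0.06  0.86] M [-0.04 -0.03 -0.  ] op 0.6
```

View pics/e_s.png

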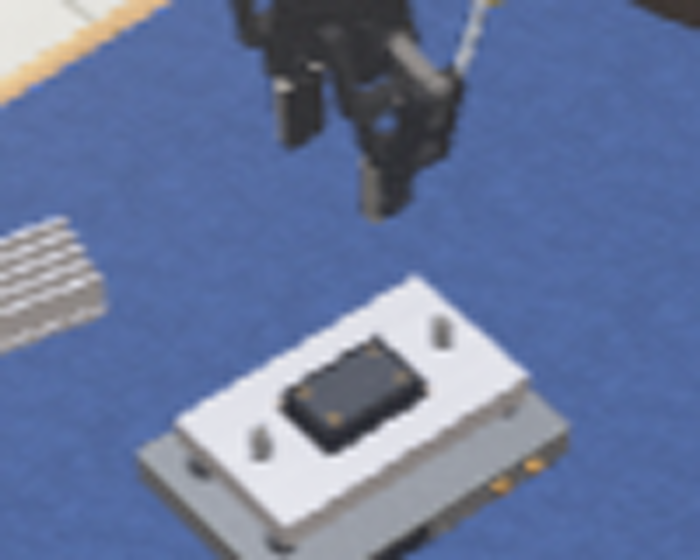

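The module sits flat in the pocket at about px (300,196), with both dowels clear and the fingers away. Next I go to the plate.

```bash
python3 -m jog '[{"grip":0.4,"xyz":[-0.004,0.02,0],"dr":[0,0,0]},{"grip":0.4,"xyz":[-0.009,0.05,0],"dr":[0,0,0]},{"grip":0.4,"xyz":[-0.018,0.088,0.005],"dr":[0,0,0]},{"grip":0.4,"xyz":[-0.025,0.126,0.01],"dr":[0,0,0]},{"grip":0.4,"xyz":[-0.032,0.164,0.015],"dr":[0,0,0]},{"grip":0.4,"xyz":[-0.04,0.202,0.02],"dr":[0,0,0]},{"grip":0.4,"xyz":[-0.047,0.24,0.022],"dr":[0,0,-0.008]},{"grip":0.4,"xyz":[-0.053,0.27,0.022],"dr":[0,0,-0.008]},{"grip":0.4,"xyz":[-0.056,0.288,0.022],"dr":[0,0,-0.008]},{"grip":0.4,"xyz":[-0.057,0.294,0.022],"dr":[0,0,-0.008]},{"grip":0.4,"xyz":[-0.057,0.294,0.022],"dr":[0,0,-0.008]},{"grip":0.4,"xyz":[-0.057,0.294,0.022],"dr":[0,0,-0.008]}]'; python3 go.py .4937 -.2965 .09 -.062
python3 - <<'E'
from h import *
s=ctrl.read_camera('side');t=ctrl.read_camera('top')
cv2.imwrite('pics/f_top.png',t[:,:,::-1]);cv2.imwrite('pics/f_side.png',s[:,:,::-1])
a=cv2.resize(t[130:210,260:360],None,fx=4,fy=4,interpolation=cv2.INTER_CUBIC)
b=cv2.resize(s[140:220,330:430],None,fx=4,fy=4,interpolation=cv2.INTER_CUBIC)
cv2.imwrite('pics/f.png',np.hstack([a,b])[:,:,::-1])
for n,im,win in(('top',t,(280,138,74,56)),('side',s,(260,160,85,75))):
    x,y,w,h=win; c=im[y:y+h,x:x+w]; m=(c.max(-1)<95).astype(np.uint8)
    k,l,st,_=cv2.connectedComponentsWithStats(m); r=np.zeros_like(m,float)
    # component nearest predicted
    u=proj(n,[.566,-.0065,.06])[0]-[x,y]; i=min(range(1,k),key=lambda j:(st[j,4]<60)*1e6+np.hypot(*(st[j,:2]+st[j,2:4]/2-u)))
    r[l==i]=1; print(n,r.sum(),st[i],fit([(n,r,win)],[.566,-.0065,-.07],.038,.058,.053,.063))
E
```

```text
time: 11.8
eef_pos: [0.489, -0.2948, 0.1603]
tcp_rot: [1.0, -0.031, -0.001, -0.001]
contact_force: [0.8, 0.7, -0.5]
opening: 0.6
xyz [0.0049 0.0015 0.0703] dr [-0.0017  0.0013 -0.0002]
t 11.8 pos [ 0.489  -0.2948  0.1603] F [ 0.82  0.65 -0.45] M [ 0.03 -0.03  0.05] op 0.6
top 1.0 [34 22  1  1  1] (array([ 0.58931834, -0.02692246, -0.18365816]), np.float64(352.859375))
side 84.0 [30 29 21 16 84] (array([ 0.56223939, -0.00472048, -0.05899857]), np.float64(118.65625))
```

View pics/f.png

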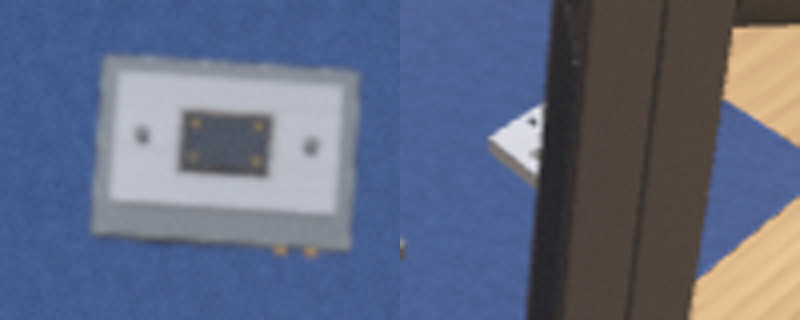

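The top crop shows the module squarely in the pocket at about px (316,166), midway between the dowels. The side view of the plate is blocked by the arm. I refit with a better threshold to get the robot-to-camera offset.

Run:
```python
from h import *
for n,f,win in(('top','f_top',(280,138,74,56)),('side','f_side',(260,160,85,75))):
    im=cv2.imread(f'pics/{f}.png')[:,:,::-1]; x,y,w,h=win; c=im[y:y+h,x:x+w]
    m=((c.max(-1)<145)&(np.ptp(c,axis=-1)<50)).astype(np.uint8)
    m=cv2.morphologyEx(m,cv2.MORPH_CLOSE,np.ones((3,3)))
    k,l,st,_=cv2.connectedComponentsWithStats(m); u=(proj(n,[.566,-.0065,.06])[0]-[x,y]).astype(int)
    i=l[u[1],u[0]]; r=hullmask(l==i); print(n,r.sum(),st[i],fit([(n,r,win)],[.566,-.0065,-.07],.038,.058,.053,.063))
```

```text
top 352.0 [ 25  20  23  16 352] (array([ 0.5646341 , -0.00477308, -0.0303389 ]), np.float64(18.5))
side 207.0 [ 30  28  21  17 207] (array([ 0.5628495 , -0.00557843, -0.0503527 ]), np.float64(12.953125))
```

```bash
python3 -m jog '[{"grip":0.4,"xyz":[0.003,0.002,0.02],"dr":[0,0,0]},{"grip":0.4,"xyz":[0.006,0.002,0.045],"dr":[0,0,0]},{"grip":0.4,"xyz":[0.006,0.002,0.065],"dr":[0,0,0]},{"grip":0.4,"xyz":[0.006,0.002,0.08],"dr":[0,0,0]},{"grip":0.4,"xyz":[0.006,0.002,0.08],"dr":[0,0,0]},{"grip":0.4,"xyz":[0.006,0.002,0.08],"dr":[0,0,0]},{"grip":0.4,"xyz":[0.006,0.002,0.08],"dr":[0,0,0]}]'; python3 go.py .495 -.297 .03 -.062
python3 - <<'E'
from h import *
t=ctrl.read_camera('top');s=ctrl.read_camera('side')
a=cv2.resize(t[150:250,370:490],None,fx=3,fy=3,interpolation=cv2.INTER_CUBIC)
b=cv2.resize(s[110:210,320:440],None,fx=3,fy=3,interpolation=cv2.INTER_CUBIC)
cv2.imwrite('pics/g.png',np.hstack([a,b])[:,:,::-1])
E
```

```text
time: 12.48
eef_pos: [0.4961, -0.2978, 0.0823]
tcp_rot: [1.0, -0.03, 0.001, 0.001]
contact_force: [0.9, 0.7, -0.9]
opening: 0.601
xyz [-0.0013 -0.0008  0.0523] dr [ 0.001  -0.0014  0.0013]
t 12.48 pos [ 0.4961 -0.2978  0.0823] F [ 0.91  0.7  -0.91] M [ 0.03 -0.02  0.03] op 0.601
```

View pics/g.png

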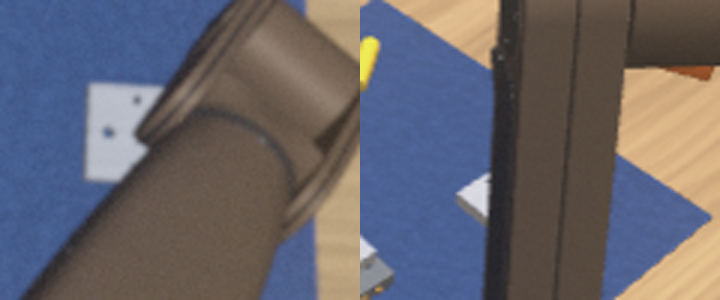

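Both views are blocked by the arm, with only the plate's left end visible at about px (403,194). I go down on the measured position and watch the force.

```bash
python3 -m jog '[{"grip":0.4,"xyz":[-0.001,0,0.01],"dr":[0,0,0]},{"grip":0.4,"xyz":[-0.001,0,0.02],"dr":[0,0,0]},{"grip":0.4,"xyz":[-0.001,0,0.03],"dr":[0,0,0]},{"grip":0.4,"xyz":[-0.001,0,0.04],"dr":[0,0,0]},{"grip":0.4,"xyz":[-0.001,0,0.048],"dr":[0,0,0]},{"grip":0.4,"xyz":[-0.001,0,0.052],"dr":[0,0,0]},{"grip":0.4,"xyz":[-0.001,0,0.052],"dr":[0,0,0]},{"grip":0.4,"xyz":[-0.001,0,0.052],"dr":[0,0,0]}]'; python3 go.py .495 -.297 .03 -.062
```

```text
time: 13.25
eef_pos: [0.4941, -0.298, 0.0286]
tcp_rot: [1.0, -0.031, -0.0, -0.0]
contact_force: [0.2, 1.3, 0.1]
opening: 0.602
xyz [ 0.0009 -0.0011 -0.0014] dr [-0.0005  0.0006 -0.0001]
t 13.25 pos [ 0.4941 -0.298   0.0286] F [0.15 1.34 0.06] M [ 0.02  0.04 -0.06] op 0.602
```

```bash
python3 -m jog '[{"grip":0.55,"xyz":[0,0,0],"dr":[0,0,0]},{"grip":0.65,"xyz":[0,0,0],"dr":[0,0,0]},{"grip":0.75,"xyz":[0,0,0],"dr":[0,0,0]},{"grip":0.85,"xyz":[0,0,0],"dr":[0,0,0]},{"grip":1,"xyz":[0,0,0],"dr":[0,0,0]},{"grip":1,"xyz":[0,0,0],"dr":[0,0,0]},{"grip":1,"xyz":[0,0,0],"dr":[0,0,0]},{"grip":1,"xyz":[0,0,0],"dr":[0,0,0]}]' 100; python3 go.py .495 -.297 .03 -.062
python3 -m jog '[{"grip":1,"xyz":[0,0,-0.003],"dr":[0,0,0]},{"grip":1,"xyz":[0,0,-0.01],"dr":[0,0,0]},{"grip":1,"xyz":[0,0,-0.025],"dr":[0,0,0]},{"grip":1,"xyz":[0,0,-0.045],"dr":[0,0,0]},{"grip":1,"xyz":[0,0,-0.065],"dr":[0,0,0]},{"grip":1,"xyz":[0,0,-0.085],"dr":[0,0,0]},{"grip":1,"xyz":[0,0,-0.095],"dr":[0,0,0]},{"grip":1,"xyz":[0,0,-0.1],"dr":[0,0,0]},{"grip":1,"xyz":[0,0,-0.1],"dr":[0,0,0]},{"grip":1,"xyz":[0,0,-0.1],"dr":[0,0,0]}]'; python3 go.py .568 -.0075 .13 -.07
```

```text
time: 13.92
eef_pos: [0.4948, -0.2985, 0.0301]
tcp_rot: [1.0, -0.031, 0.001, 0.0]
contact_force: [0.2, 1.8, 6.3]
opening: 0.197
xyz [ 0.0001 -0.0015  0.0001] dr [ 0.0008 -0.0014 -0.    ]
t 13.92 pos [ 0.4948 -0.2985  0.0301] F [0.25 1.83 6.26] M [ 0.11  0.03 -0.02] op 0.197
time: 14.75
eef_pos: [0.4935, -0.2975, 0.1278]
tcp_rot: [1.0, -0.031, -0.001, -0.001]
contact_force: [-0.2, 0.2, -4.0]
opening: 0.192
xyz [ 0.0564 -0.2941 -0.0019] dr [-0.0013  0.0018  0.008 ]
t 14.75 pos [ 0.4935 -0.2975  0.1278] F [-0.23  0.24 -4.03] M [-0.   -0.04 -0.02] op 0.192
```

The plate is held (Fz −4 N). Next I carry it over the nest.

```bash
python3 -m jog '[{"grip":1,"xyz":[0.001,-0.008,0],"dr":[0,0,0]},{"grip":1,"xyz":[0.005,-0.026,0],"dr":[0,0,0]},{"grip":1,"xyz":[0.011,-0.055,0],"dr":[0,0,0]},{"grip":1,"xyz":[0.018,-0.09,0],"dr":[0,0,0]},{"grip":1,"xyz":[0.025,-0.126,0],"dr":[0,0,0]},{"grip":1,"xyz":[0.032,-0.162,0],"dr":[0,0,0]},{"grip":1,"xyz":[0.039,-0.2,0],"dr":[0,0,0.004]},{"grip":1,"xyz":[0.046,-0.235,0],"dr":[0,0,0.008]},{"grip":1,"xyz":[0.051,-0.265,0],"dr":[0,0,0.008]},{"grip":1,"xyz":[0.054,-0.285,0],"dr":[0,0,0.008]},{"grip":1,"xyz":[0.056,-0.294,0],"dr":[0,0,0.008]},{"grip":1,"xyz":[0.056,-0.294,0],"dr":[0,0,0.008]}]'
python3 -m jog '[{"grip":1,"xyz":[0,0,0],"dr":[0,0,0]},{"grip":1,"xyz":[0,0,0],"dr":[0,0,0]},{"grip":1,"xyz":[0,0,0],"dr":[0,0,0]}]'; python3 go.py .568 -.0077 .108 -.07
python3 - <<'E'
from h import *
t=ctrl.read_camera('top');s=ctrl.read_camera('side')
cv2.imwrite('pics/h_side.png',s[:,:,::-1])
e=ctrl.get_state()['eef_pos']
x,y,w,h=250,130,100,90;F=7
c=cv2.resize(s[y:y+h,x:x+w],None,fx=F,fy=F,interpolation=cv2.INTER_CUBIC).copy()
def dr(p,sx,sy,z,col):
    uv=((proj('side',box(p,sx,sy,z,z)[[0,2,6,4]])-[x,y]+.5)*F).astype(int); cv2.polylines(c,[uv.reshape(-1,1,2)],True,col,1)
p=[e[0]-.003,e[1]-.001,-.07]; zb=e[2]-.0271
dr(p,.084,.144,zb,(0,255,0)); dr(p,.084,.144,zb+.018,(0,255,0))
dr([.5653,-.0078,-.07],.084,.144,.053,(255,0,0))
cv2.imwrite('pics/h.png',c[:,:,::-1])
E
```

```text
time: 15.75
eef_pos: [0.5676, -0.0057, 0.1277]
tcp_rot: [0.999, -0.033, -0.001, -0.0]
contact_force: [0.1, -0.9, -3.8]
opening: 0.197
time: 16.0
eef_pos: [0.568, -0.0094, 0.1288]
tcp_rot: [0.999, -0.036, -0.0, 0.0]
contact_force: [0.3, 0.2, -4.4]
opening: 0.191
xyz [-0.0001 -0.0017  0.0208] dr [ 0.0003  0.0006 -0.0016]
t 16.0 pos [ 0.568  -0.0094  0.1288] F [ 0.33  0.24 -4.43] M [-0.04 -0.01 -0.01] op 0.191
```

View pics/h.png

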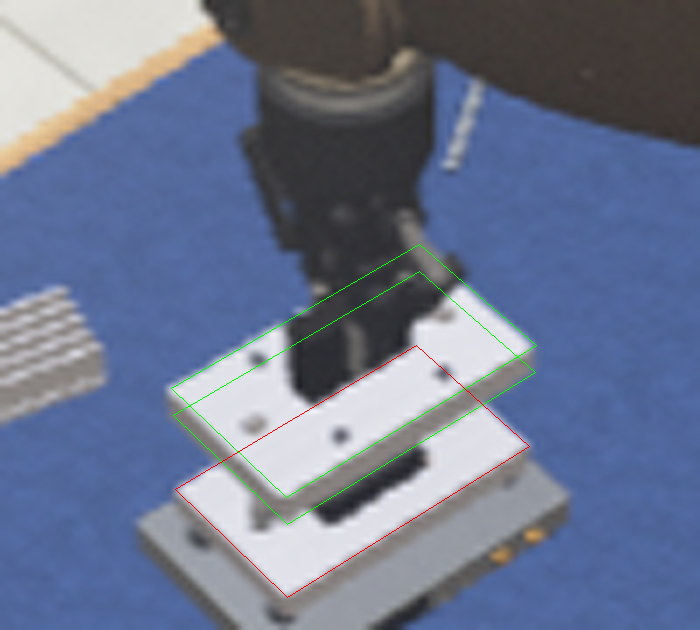

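Run:
```python
from h import *
s=cv2.imread('pics/h_side.png')[:,:,::-1]
win=(265,160,70,48); zt=.1288-.0271+.018
m=whitemask(s,win,172)
x,y,w,h=win
# drop nest below: keep comps connected via convex hull of region above front edge
print(m.sum())
M=hullmask(m); H=cv2.convexHull(cv2.findContours(M.astype(np.uint8),0,1)[0][0]); o=np.zeros(M.shape,np.uint8); cv2.fillConvexPoly(o,H,1)
cv2.imwrite('pics/hm.png',cv2.resize(np.hstack([m,o])*255,None,fx=5,fy=5,interpolation=0))
for z in(zt,): print(fit([('side',o.astype(float),win)],[.565,-.0104,-.07],.084,.144,z-.0001,z))
```

```text
1146.0
(array([ 0.54000527,  0.01343413, -0.05783881]), np.float64(542.640625))[ WARN:0@0.575] global loadsave.cpp:1063 imwrite_ Unsupported depth image for selected encoder is fallbacked to CV_8U.
```

View pics/hm.png

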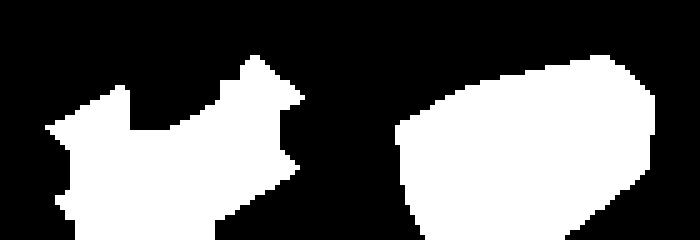

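Run:
```python
from h import *
zt=.1288-.0271+.018
P=world('side',[(285.6,190.2),(312.8,174.2)],zt); print(P, P.mean(0), np.linalg.norm(P[0]-P[1]))
C=world('side',[(250+x/7-.5,130+y/7-.5) for x,y in((170,392),(287,497),(533,347))],zt); print(C,(C[0]+C[2])/2)
# nest dowel bases & pixel in the initial side picture already fitted: .5653,-.0078
```

```text
[[ 0.57072635  0.04648532  0.1197    ]
 [ 0.56242949 -0.0625642   0.1197    ]] [ 0.56657792 -0.00803944  0.1197    ] 0.1093646867503959
[[ 0.61122479  0.06012413  0.1197    ]
 [ 0.52856397  0.06383365  0.1197    ]
 [ 0.51869904 -0.07731625  0.1197    ]] [ 0.56496192 -0.00859606  0.1197    ]
```

From the side picture, the plate's hole midpoint is (0.5666, −0.0080) with holes 109 mm apart (108 expected). In the same camera frame the nest is at (0.5653, −0.0078). They agree within about 1 mm, so I lower.

```bash
python3 -m jog '[{"grip":1,"xyz":[-0.0005,-0.0005,0.005],"dr":[0,0,0]},{"grip":1,"xyz":[-0.0005,-0.0005,0.012],"dr":[0,0,0]},{"grip":1,"xyz":[-0.0005,-0.0005,0.019],"dr":[0,0,0]},{"grip":1,"xyz":[-0.0005,-0.0005,0.025],"dr":[0,0,0]},{"grip":1,"xyz":[-0.0005,-0.0005,0.027],"dr":[0,0,0]},{"grip":1,"xyz":[-0.0005,-0.0005,0.027],"dr":[0,0,0]},{"grip":1,"xyz":[-0.0005,-0.0005,0.027],"dr":[0,0,0]}]'; python3 go.py .568 -.0087 .0801 -.07
python3 - <<'E'
from h import *
s=ctrl.read_camera('side')
crop(s,250,140,100,80,7,'pics/i.png')
E
```

```text
time: 16.68
eef_pos: [0.5678, -0.0075, 0.1018]
tcp_rot: [0.999, -0.035, -0.0, -0.0]
contact_force: [-0.2, -0.5, -4.1]
opening: 0.196
xyz [0.0003 0.0011 0.0217] dr [-0.0001  0.0005  0.0001]
t 16.68 pos [ 0.5678 -0.0075  0.1018] F [-0.21 -0.5  -4.11] M [ 0.04  0.   -0.04] op 0.196
```

View pics/i.png

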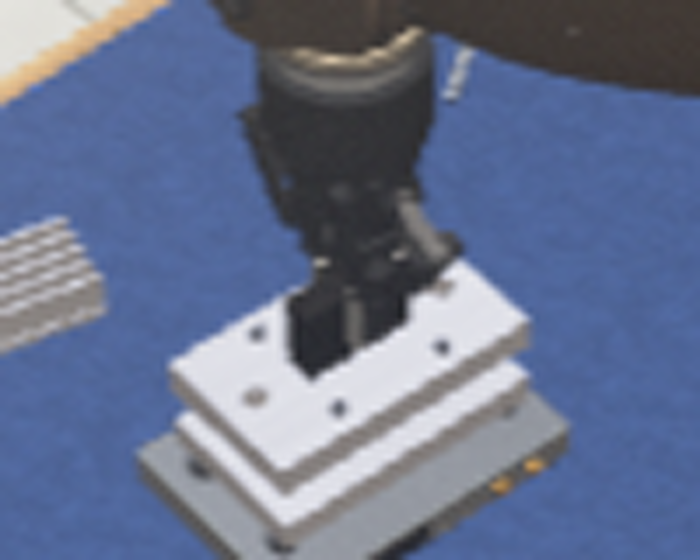

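The plate hangs parallel just above the dowels, and a dowel can be seen through the hole at crop (255,396), px (286,196). I lower in small steps.

```bash
python3 -m jog '[{"grip":1,"xyz":[0,0.0005,0.002],"dr":[0,0,0]},{"grip":1,"xyz":[0,0.0005,0.004],"dr":[0,0,0]},{"grip":1,"xyz":[0,0.0005,0.006],"dr":[0,0,0]},{"grip":1,"xyz":[0,0.0005,0.006],"dr":[0,0,0]}]'; python3 -m jog '[{"grip":1,"xyz":[0,0,0.001],"dr":[0,0,0]},{"grip":1,"xyz":[0,0,0.002],"dr":[0,0,0]},{"grip":1,"xyz":[0,0,0.003],"dr":[0,0,0]},{"grip":1,"xyz":[0,0,0.003],"dr":[0,0,0]}]';python3 go.py .568 -.0087 .0801 -.07
```

```text
time: 17.07
eef_pos: [0.5675, -0.008, 0.0957]
tcp_rot: [0.999, -0.035, -0.0, -0.0]
contact_force: [0.9, 0.7, -4.3]
opening: 0.189
time: 17.4
eef_pos: [0.5677, -0.008, 0.0929]
tcp_rot: [0.999, -0.035, -0.0, -0.0]
contact_force: [-0.8, 0.4, -4.4]
opening: 0.194
xyz [0.0004 0.0006 0.0128] dr [-0.0001  0.0004  0.    ]
t 17.4 pos [ 0.5677 -0.008   0.0929] F [-0.83  0.42 -4.43] M [-0.04  0.   -0.07] op 0.194
```

```bash
python3 -m jog '[{"grip":1,"xyz":[0,0,0.002],"dr":[0,0,0]},{"grip":1,"xyz":[0,0,0.004],"dr":[0,0,0]},{"grip":1,"xyz":[0,0,0.006],"dr":[0,0,0]},{"grip":1,"xyz":[0,0,0.006],"dr":[0,0,0]}]'; python3 -m jog '[{"grip":1,"xyz":[0,0,0.002],"dr":[0,0,0]},{"grip":1,"xyz":[0,0,0.004],"dr":[0,0,0]},{"grip":1,"xyz":[0,0,0.006],"dr":[0,0,0]},{"grip":1,"xyz":[0,0,0.006],"dr":[0,0,0]}]';python3 go.py .568 -.0087 .0721 -.07
```

```text
time: 17.73
eef_pos: [0.5674, -0.008, 0.0864]
tcp_rot: [0.999, -0.035, -0.001, -0.0]
contact_force: [0.0, 0.2, -4.3]
opening: 0.195
time: 18.07
eef_pos: [0.5674, -0.008, 0.0805]
tcp_rot: [0.999, -0.035, -0.001, -0.0]
contact_force: [-0.4, 0.2, -3.3]
opening: 0.193
xyz [0.0006 0.0007 0.0084] dr [-0.0002  0.001   0.    ]
t 18.07 pos [ 0.5674 -0.008   0.0805] F [-0.35  0.18 -3.29] M [ 0.01  0.03 -0.02] op 0.193
```

Just at the face now. Next I press down in small steps.

```bash
python3 -m jog '[{"grip":1,"xyz":[0,0,0.001],"dr":[0,0,0]},{"grip":1,"xyz":[0,0,0.002],"dr":[0,0,0]},{"grip":1,"xyz":[0,0,0.003],"dr":[0,0,0]},{"grip":1,"xyz":[0,0,0.003],"dr":[0,0,0]},{"grip":1,"xyz":[0,0,0.003],"dr":[0,0,0]}]'; python3 -m jog '[{"grip":1,"xyz":[0,0,0.001],"dr":[0,0,0]},{"grip":1,"xyz":[0,0,0.002],"dr":[0,0,0]},{"grip":1,"xyz":[0,0,0.003],"dr":[0,0,0]},{"grip":1,"xyz":[0,0,0.003],"dr":[0,0,0]},{"grip":1,"xyz":[0,0,0.003],"dr":[0,0,0]}]';python3 go.py .568 -.0087 .0721 -.07
```

```text
time: 18.48
eef_pos: [0.568, -0.0081, 0.079]
tcp_rot: [0.999, -0.035, 0.0, 0.0]
contact_force: [-5.1, 0.4, 4.4]
opening: 0.195
time: 18.9
eef_pos: [0.5681, -0.0081, 0.0761]
tcp_rot: [0.999, -0.035, 0.0, 0.0]
contact_force: [-5.2, 1.2, 7.4]
opening: 0.192
xyz [-0.      0.0006  0.004 ] dr [ 0.0001 -0.0002  0.0001]
t 18.9 pos [ 0.5681 -0.0081  0.0761] F [-5.17  1.21  7.35] M [ 0.03  0.8  -0.02] op 0.192
```

```bash
python3 -m jog '[{"grip":1,"xyz":[-0.0005,0,0],"dr":[0,0,0]},{"grip":1,"xyz":[-0.001,0,0.001],"dr":[0,0,0]},{"grip":1,"xyz":[-0.001,0,0.002],"dr":[0,0,0]},{"grip":1,"xyz":[-0.001,0,0.002],"dr":[0,0,0]},{"grip":1,"xyz":[-0.001,0,0.002],"dr":[0,0,0]}]';python3 -m jog '[{"grip":1,"xyz":[0,0,0.001],"dr":[0,0,0]},{"grip":1,"xyz":[0,0,0.002],"dr":[0,0,0]},{"grip":1,"xyz":[0,0,0.002],"dr":[0,0,0]},{"grip":1,"xyz":[0,0,0.002],"dr":[0,0,0]}]';python3 go.py .568 -.0087 .0721 -.07
```

```text
time: 19.32
eef_pos: [0.5681, -0.0081, 0.0749]
tcp_rot: [0.999, -0.035, 0.001, 0.0]
contact_force: [-3.2, 0.4, 8.9]
opening: 0.195
time: 19.65
eef_pos: [0.5681, -0.0081, 0.0732]
tcp_rot: [0.999, -0.035, 0.001, 0.0]
contact_force: [-4.8, 1.7, 9.7]
opening: 0.197
xyz [-0.0001  0.0006  0.0011] dr [ 0.0001 -0.0024  0.0001]
t 19.65 pos [ 0.5681 -0.0081  0.0732] F [-4.83  1.74  9.67] M [0.17 0.92 0.01] op 0.197
```

```bash
python3 -m jog '[{"grip":1,"xyz":[0,0,0.001],"dr":[0,0,0]},{"grip":1,"xyz":[0,0,0.0015],"dr":[0,0,0]},{"grip":1,"xyz":[0,0,0.0015],"dr":[0,0,0]},{"grip":1,"xyz":[0,0,0.0015],"dr":[0,0,0]}]';python3 -m jog '[{"grip":1,"xyz":[0,0,0.001],"dr":[0,0,0]},{"grip":1,"xyz":[0,0,0.0015],"dr":[0,0,0]},{"grip":1,"xyz":[0,0,0.0015],"dr":[0,0,0]},{"grip":1,"xyz":[0,0,0.0015],"dr":[0,0,0]}]';python3 go.py .568 -.0087 .0721 -.07
python3 - <<'E'
from h import *
s=ctrl.read_camera('side');t=ctrl.read_camera('top')
crop(s,250,140,100,80,7,'pics/j.png')
E
```

```text
time: 19.98
eef_pos: [0.5681, -0.0081, 0.0721]
tcp_rot: [0.999, -0.035, 0.001, 0.0]
contact_force: [-5.7, 0.1, 11.1]
opening: 0.197
time: 20.32
eef_pos: [0.5681, -0.0081, 0.072]
tcp_rot: [0.999, -0.035, 0.001, 0.0]
contact_force: [-9.1, 1.6, 17.9]
opening: 0.194
xyz [-0.0001  0.0006 -0.0001] dr [ 0.0002 -0.0014  0.0003]
t 20.32 pos [ 0.5681 -0.0081  0.072 ] F [-9.07  1.56 17.9 ] M [ 0.24  1.6  -0.  ] op 0.194
```

View pics/j.png

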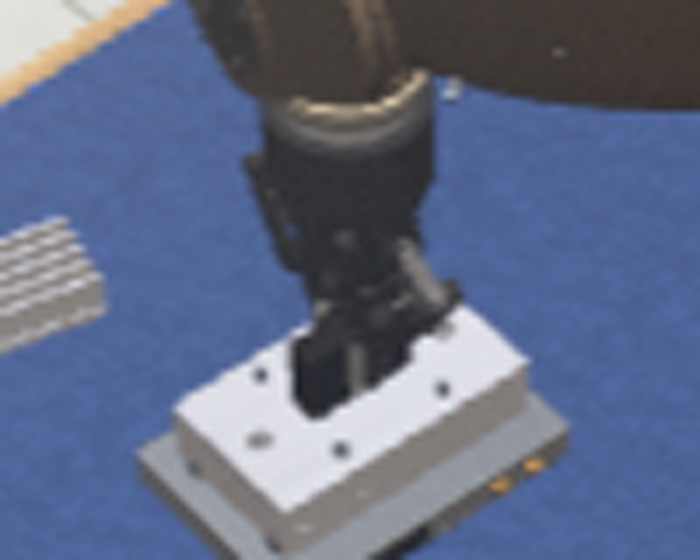

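The plate and nest are closed flush with no gap visible along the near edge, crop (180–520, 410–540). TCP z is 0.0720 against 0.0721 predicted at the stop, and the force jumped to 18 N. I hold briefly to check it is steady.

```bash
python3 -m jog '[{"grip":1,"xyz":[-0.0005,0,0],"dr":[0,0,0]},{"grip":1,"xyz":[-0.001,0,0],"dr":[0,0,0]},{"grip":1,"xyz":[-0.001,0,0],"dr":[0,0,0]},{"grip":1,"xyz":[-0.001,0,0],"dr":[0,0,0]},{"grip":1,"xyz":[-0.001,0,0],"dr":[0,0,0]},{"grip":1,"xyz":[-0.001,0,0],"dr":[0,0,0]}]';python3 go.py .568 -.0087 .0721 -.07; python3 -m jog '[{"grip":1,"xyz":[0,0,0],"dr":[0,0,0]},{"grip":1,"xyz":[0,0,0],"dr":[0,0,0]},{"grip":1,"xyz":[0,0,0],"dr":[0,0,0]},{"grip":1,"xyz":[0,0,0],"dr":[0,0,0]},{"grip":1,"xyz":[0,0,0],"dr":[0,0,0]},{"grip":1,"xyz":[0,0,0],"dr":[0,0,0]}]';python3 go.py .568 -.0087 .0721 -.07
python3 - <<'E'
from h import *
t=ctrl.read_camera('top'); s=ctrl.read_camera('side')
cv2.imwrite('pics/k.png',np.hstack([t[40:280,140:500],s[100:340,120:480]])[:,:,::-1])
E
```

```text
time: 20.92
eef_pos: [0.5681, -0.0081, 0.0721]
tcp_rot: [0.999, -0.035, 0.002, 0.0]
contact_force: [-5.1, 1.8, 15.3]
opening: 0.196
xyz [-0.0001  0.0006 -0.    ] dr [ 0.0002 -0.0043  0.0001]
t 20.92 pos [ 0.5681 -0.0081  0.0721] F [-5.07  1.77 15.31] M [ 0.26  1.26 -0.09] op 0.196
time: 21.42
eef_pos: [0.5681, -0.0081, 0.072]
tcp_rot: [0.999, -0.035, 0.002, 0.0]
contact_force: [-6.2, 1.8, 16.0]
opening: 0.191
xyz [-0.0001  0.0006 -0.0001] dr [ 0.0002 -0.0042  0.0002]
t 21.42 pos [ 0.5681 -0.0081  0.072 ] F [-6.2   1.81 15.98] M [ 0.19  1.24 -0.01] op 0.191
```

View pics/k.png

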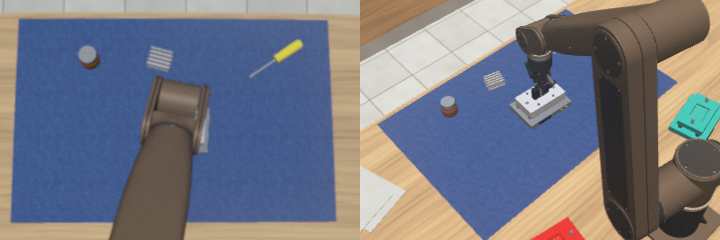

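The hold is steady. The jar (89,56), heat sink (159,58) and screwdriver (275,57) are where they were. I hand the job in.

```bash
python3 -c "
from plant import ctrl
print(ctrl.sign_off())"
```

```text
the job is handed in; nothing more can be done
None
```

The module is in the nest's pocket and was let go. The plate is on both dowels, and I handed the job in at about 21.5 s with the arm still pressing it down. No verdict is reported at hand-in, so these are my own checks.

- **Module:** it bottomed at the predicted height (TCP z 0.0537 m), and the pictures showed it flat and square in the pocket. The image fits put it about 2 mm to the −x side of the nest centre, inside the 4 mm limit. That is a little more than the pocket's 1.5 mm clearance allows, so part of it is measurement error.
- **Plate:** it slid over the dowels with no noticeable force and looks flush with the nest in the side picture.
- **Press:** TCP z settled at 0.0720 m, against 0.0721 m predicted for the nest at its lower stop. The upward force on the tool was about 16 N and steady, with the plate still gripped.
- **Bystanders:** the jar, screwdriver and heat sink look unmoved in the last pictures.

**Disagreements:** the two cameras differed from each other by about 2.5 mm, mostly in y, and from the robot by 2–3 mm in x. About 6 N of sideways force remained at the end, with the plate resting against the dowels. I could not check the plate from above then, because the arm blocked the top view.

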